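# Zero the thickness probe and hold it on the marked spot of a glass blank

### The arm

A 7-joint arm with a two-finger parallel gripper is mounted at the origin on the work surface. World frame = base frame: x ahead of the robot, y to its left, z up, the work surface at z = 0. Lengths are in m, angles in rad, forces in N, time in s.
With the tool pointing down it reaches from about 0.4 to 0.9 m from the base axis. Payload 5.5 kg.
Tool frame: the origin (TCP) lies midway between the tips of the shut fingers; the grasp point (between the pads) lies 19 mm behind it (ctrl.grasp_offset is the distance from the TCP to the grasp point, in m); z points along the fingers, y is the direction in which the jaws open and shut (so a half turn about z gives the same grasp; the last joint's range is limited). The gripper opens to 92 mm and grips with 3 to 60 N. Pads are 19 mm wide; open, the fingers measure 130 mm over their backs; the gripper's body (75 mm by 190 mm) begins 47 mm behind the grasp point.
Start: joints at [-0.876, 0.501, -0.427, 1.55, 0.221, 1.138, -0.21], TCP at [0.272, 0.59, 0.227] pointing down, gripper open.
Joint ranges: [-2.88, 2.88], [-0.31, 2.03], [-1.54, 1.56], [0.2, 2.42], [-1.41, 4.55], [0.19, 2.02], [-2.57, 2.57]. Speed limits (rad/s): [2.57, 2.57, 3.14, 3.14, 3.14, 3.14, 3.14].

### API

Orientations are given as [roll, pitch, yaw] about the fixed x, y, z axes, in that order (R = Rz(yaw) Ry(pitch) Rx(roll)).
In Python, from station import sensors, viewer, ctrl, spotter gives the robot as it stands. The module is installed in compiled form; this text tells all that it offers.
- The arm moves only by the tool step_arm, never from a script. Its argument "increments" is a list of rows, each a list of 7 numbers: the finger opening in cm, from 0 to 9.18, then the shift along the tool's x, y, z in cm, then the turn, a rotation vector about the tool's x, y, z in degrees. In form: [[fingers, tx, ty, tz, rx, ry, rz], ...]. A call has 1 to 20 rows; each row is the pose to reach, as a shift and turn from the pose commanded when the call began, along the tool's axes at that moment; what a row does not reach only later rows make up. A row lasts 1/8 s, in which the tool goes at most 62.5 mm and 10.7 degrees, less where a joint would pass 70% of its speed; a pose out of reach is approached as far as the arm can. A call with a gripper value outside its range is refused whole. The fingers move at their own pace and stop on an object; "newtons" is the grip in N (left out, the last holds). Time passes only in rows, so rows that repeat a pose let the fingers close. It gives the time, the measured TCP pose, the force and the opening at its end, in the units of the state.
- sensors.sense(): the state, without advancing time (a new reading comes with each control period).
- viewer.camera(name): name is "side" or "top"; returns a dict with "frame" (400x640x3 uint8, blue, green, red), "fx", "fy", "cx", "cy" (pixels), "rvec" (rotation vector, rad) and "tvec" (3), from world to camera coordinates, as OpenCV has them. Camera axes: x right, y down, z forward; pixel columns grow to the right and rows downward; lengths in m; the calibration is good to about 2 mm. A picture is of the moment at which its call begins. There is no depth.
- ctrl.finish_job(): hands the job in, once; it reports no verdict.
Trained networks look in a picture, given as the dict that the camera call returned (one of the last four; its "shot" number tells which), for a name from the list of things; names that differ only in an ending like _2 or _b are one class to them, and where a whole thing is asked for, a point or a joint stands for the part that bears it (a point fixed in the world has none). Each returns a list of dicts, best first, with "conf" (0 to 1); they miss things now and then, are a little off and sometimes report something else, mostly with a low value. They report only what shows in the picture. A call takes as long as a camera call. They do not tell look-alikes from the thing itself.
- spotter.search_frame(picture, query): "rect" ([centre column, centre row, width, height] in pixels, round what is visible of it).
- spotter.landmark_of(picture, query): "position" ([column, row] in pixels: a listed point, or the origin of a listed thing).
The state is a dict: "time": time; "qpos": joint angles; "qd": joint speeds; "joint_torque": joint torques, N m; "tool_pos": TCP position; "eef_rot": TCP orientation; "contact_force": force on the tool from outside, world axes, zero at the start; "wrist_torque": the same for the moment, N m; "gripper_width": finger opening in m.
Only numpy, scipy, OpenCV 4.12 (cv2) and the standard library are available. Lean on these libraries where they do the work, as an engineer would, in place of code of your own. Each camera call takes 0.05 s, during which the arm holds its last target. There are 200 camera calls.

### The job

Lift the thickness probe out of its wooden stand, zero it by pressing its sprung tip upright onto the round steel disc for about a second, and then hold the tip inside the ring mark on the tilted glass blank, square to the glass. Press lightly both times, so that the sprung tip is about half way in, never hard against its stop; do not shove the cradle or disturb the other things. The program finishes while the gripper is still holding the probe pressed there for its reading.

Things in the scene. Friction and masses are not known exactly. Their poses are not given: they have to be found in the camera images.
- probe: Pen-like probe, 0.15 kg, upright in its stand. Origin on its axis at the tip end (tip fully out), z up the axis. From the origin up: steel plunger 12 mm thick, 0-18 mm; aluminium barrel 22 mm thick, 18-70, with a black collar 32 mm across at 45-52 that rests on the stand; square grey grip 24 x 24 mm, 70-126, flats facing its x and y, to grasp from above; 2.5 mm button on top.
- plunger (a joint): How far the probe's sprung tip is pushed in, m: 0 fully out, 0.010 hard against its stop. The spring pushes with about 0.9 N when out, 2.4 N at half way (0.005) and 3.9 N at the stop.
- probe_tip (a point): The contact point at the very end of the probe's round sprung tip (radius 6 mm); it moves up with the plunger. Axes as the probe's.
- stand: Fixed wooden block 80 x 80 mm, 60 mm high, with an upright 24 mm through hole at its middle in which the probe stands, its tip 15 mm above the bench. Origin at the centre of its underside, z up.
- zero_top (a point): Centre of the top face of the round steel zero disc, 36 mm across and 6 mm thick, level, 46 mm above the bench, on a fixed light wood block 64 x 64 x 40 mm. z up.
- zero_block: The fixed light wood block, 64 x 64 x 40 mm, that carries the steel zero disc; origin at the centre of its underside, z up.
- ring_mark (a point): Centre of the black ring (24 mm outside, 18 inside) drawn on the glass; z is the glass's outward normal, x up the slope, y across. The pale glass, 120 x 104 x 14 mm, is clamped in a tilting cradle; the ring is 40 mm from its low edge, 30 mm from its +y edge. The cross is not to be probed. Clamps at the side edges stand 2 mm, their screws 6 mm, above the glass, 15 mm clear of the ring.
- tilt (a joint): Tilt of the cradle's plate and glass from level, rad; the face leans towards the robot side of the cradle (its low edge is nearer the robot). It lies between 0.20 and 0.45 and stays put by stiff friction.
- cradle: Fixed steel base of the tilting cradle, 160 x 150 mm, with side posts up to 88 mm high; origin at the centre of its underside, x points horizontally up-slope, z up.
- tumbler: Bystander: open glass tumbler, 72 mm across, 85 mm high, origin at the centre of its foot.
- jar: Bystander: white jar, 60 mm across, 75 mm high, origin at the centre of its foot.
- stone: Bystander: grey sharpening stone 110 x 40 x 22 mm lying flat, origin at the centre of its underside, long side along its x.
There are look-alikes about, which are no part of the job. There is more than one size of the cradle; the job needs the smallest. What is shaped like the probe but red is not meant.

How it is judged:
By the outcome, as a careful person would: the job done as asked, in the order asked, and still so for the second after the job is handed in, while the arm keeps its last pose, push and grip.
It also fails if it takes over 51 s, if anything falls off the work surface, if the arm or the gripper's body presses on something with over 40 N, if the wrist force passes 120 N, or if a joint passes its speed limit or range.

## Working session

There is one attempt and no reset: what is moved stays moved. The work goes in short steps, Python scripts to look and compute and a tool call to move; the robot and the scene stay as the last step left them, time stands still between calls to the robot, and variables do not carry over. Pictures are saved under pics/ and viewed, about 8 in all and at most 12, crops included, and the job is handed in when it is done.

Besides the shell and the picture viewer there is one more tool, called after ">>>" by a JSON object that holds its "fn" and its "kwargs". step_arm: Moves the arm, as the interface text tells. Its arguments: {"type":"object","properties":{"increments":{"type":"array"},"newtons":{"type":"number"}},"required":["increments"]}

```bash
mkdir -p pics; cat > h.py <<'E'
import numpy as np, cv2
from station import sensors, viewer, ctrl, spotter
def snap(name,save=None):
    p=viewer.camera(name)
    if save: cv2.imwrite('pics/'+save,p['frame'])
    return p
def K(p): return np.array([[p['fx'],0,p['cx']],[0,p['fy'],p['cy']],[0,0,1]],float)
def proj(p,X): return cv2.projectPoints(np.atleast_2d(np.array(X,float)),np.array(p['rvec'],float),np.array(p['tvec'],float),K(p),None)[0].reshape(-1,2)
def ray(p,px):
    R=cv2.Rodrigues(np.array(p['rvec'],float))[0]; c=-R.T@np.array(p['tvec'],float).ravel()
    d=R.T@np.linalg.inv(K(p))@np.array([px[0],px[1],1.]); return c,d/np.linalg.norm(d)
def atz(p,px,z):
    c,d=ray(p,px); return c+d*(z-c[2])/d[2]
def tri(obs):
    A=np.zeros((3,3));b=np.zeros(3)
    for p,px in obs:
        c,d=ray(p,px);M=np.eye(3)-np.outer(d,d);A+=M;b+=M@c
    return np.linalg.solve(A,b)
E
python3 - <<'E'
from h import *
np.set_printoptions(precision=3,suppress=True)
T=snap('top','top0.png');S=snap('side','side0.png')
for n,p in(('T',T),('S',S)):
    print(n,p['fx'],ray(p,(320,200)))
    for q in ['probe','probe_tip','stand','zero_top','zero_block','ring_mark','cradle','tumbler','jar','stone']:
        print(q,[(np.round(r['position']).tolist(),round(r['conf'],2)) for r in spotter.landmark_of(p,q)[:4]])
s=sensors.sense();print(s['time'],s['tool_pos'],s['eef_rot'],s['gripper_width'],ctrl.grasp_offset)
E
```

```text
T 366.3180979937389 (array([0.368, 0.008, 0.947]), array([ 0.159, -0.012, -0.987]))
probe [([220.0, 204.0], 0.84)]
probe_tip []
stand [([221.0, 205.0], 0.98)]
zero_top [([316.0, 152.0], 0.55)]
zero_block [([318.0, 158.0], 0.94)]
ring_mark [([472.0, 315.0], 0.98), ([197.0, 305.0], 0.84), ([424.0, 199.0], 0.81)]
cradle [([470.0, 296.0], 0.84), ([420.0, 197.0], 0.65), ([223.0, 292.0], 0.6)]
tumbler [([253.0, 111.0], 0.68)]
jar [([407.0, 118.0], 0.93)]
stone [([315.0, 244.0], 0.8), ([423.0, 196.0], 0.62)]
S 373.89659045970933 (array([ 0.218, -0.551,  0.788]), array([ 0.321,  0.563, -0.762]))
probe [([270.0, 153.0], 0.83), ([253.0, 136.0], 0.52)]
probe_tip []
stand [([274.0, 156.0], 0.75)]
zero_top [([352.0, 180.0], 0.79)]
zero_block [([351.0, 193.0], 0.72)]
ring_mark [([279.0, 379.0], 0.77), ([367.0, 265.0], 0.71), ([183.0, 154.0], 0.64), ([434.0, 241.0], 0.27)]
cradle [([200.0, 187.0], 0.72), ([296.0, 397.0], 0.64), ([378.0, 289.0], 0.63)]
tumbler [([354.0, 144.0], 0.92)]
jar [([435.0, 242.0], 0.84)]
stone [([273.0, 224.0], 0.76)]
1.1 [0.272 0.59  0.227] [-3.142 -0.     2.71 ] 0.09190469366229825 0.0188
```

View pics/top0.png

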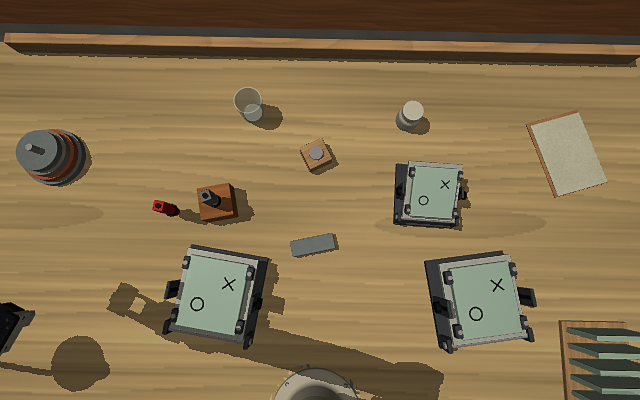

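View pics/side0.png

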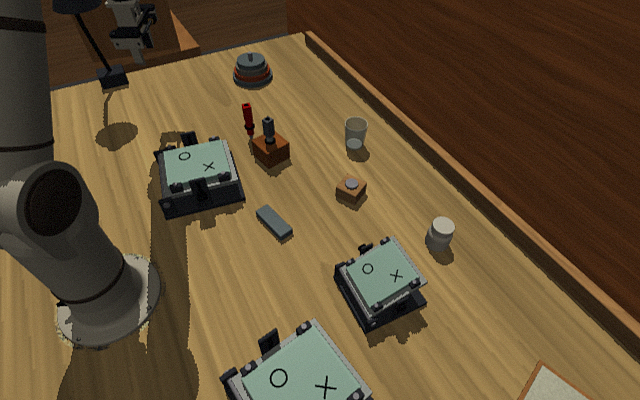

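The top view shows three cradles. The smallest is at about (430,193), and the probe stands in its stand at (210,197). The red look-alike lies at (165,208), the zero disc is at (316,153), and the arm is at far left. The side view shows the small cradle at (380,280), the probe at (269,130) and the disc at (352,184). Next I'll zoom in.

```bash
python3 - <<'E'
from h import *
T=cv2.imread('pics/top0.png');S=cv2.imread('pics/side0.png')
def c(im,x,y,w,h,k): return cv2.resize(im[y:y+h,x:x+w],None,fx=k,fy=k,interpolation=cv2.INTER_CUBIC)
A=np.hstack([c(T,385,150,95,90,4.2),c(S,330,232,95,90,4.2)])
B=np.hstack([c(T,190,175,50,50,5.28),c(S,245,110,50,50,5.28),c(T,297,132,40,40,6.6) if 0 else c(T,291,128,50,50,5.28)])[:264]
cv2.imwrite('pics/crop0.png',np.vstack([cv2.resize(A,(792,375)),cv2.resize(B,(792,225*1))]))
E
```

```text
(no output)
```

View pics/crop0.png

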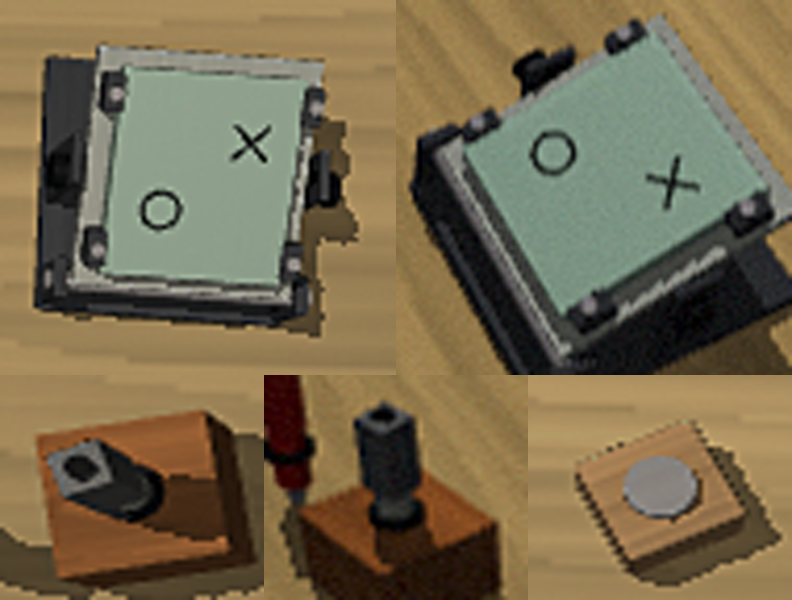

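The crop shows the small cradle's glass with clear corners: top view about (414,166), (459,169), (452,219), (410,215). The probe's grip square is centred at about (206,196), and the disc at about (316,153). Next I'll fit these numerically in both views.

```bash
cat > m.py <<'E'
from h import *
from scipy.optimize import least_squares
from scipy.spatial.transform import Rotation as Ro
np.set_printoptions(precision=4,suppress=True)
T=snap('top');S=snap('side')
# glass masks
def contour(p,seed):
    im=cv2.GaussianBlur(p['frame'],(3,3),0); m=np.zeros((402,642),np.uint8)
    cv2.floodFill(p['frame'].copy(),m,seed,0,(22,)*3,(22,)*3,cv2.FLOODFILL_FIXED_RANGE|cv2.FLOODFILL_MASK_ONLY|(255<<8)|4)
    m=m[1:-1,1:-1]; c=max(cv2.findContours(m,cv2.RETR_EXTERNAL,cv2.CHAIN_APPROX_NONE)[0],key=len)
    return c.reshape(-1,2).astype(float)
def blob(p,box,f):
    x,y,w,h=box; g=p['frame'][y:y+h,x:x+w].astype(float); wt=f(g); yy,xx=np.mgrid[y:y+h,x:x+w]
    return np.array([(wt*xx).sum(),(wt*yy).sum()])/wt.sum()
dark=lambda g:np.clip(110-g.mean(2),0,60)
rT=blob(T,(417,194,14,14),dark); rS=blob(S,(359,258,20,22),dark)
print('ring px',rT,rS,'tri',tri([(T,rT),(S,rS)]))
CT=contour(T,(440,200));CS=contour(S,(385,275)); print(len(CT),len(CS),CT.min(0),CT.max(0),CS.min(0),CS.max(0))
def model(v):
    R=Ro.from_euler('ZY',[v[3],-v[4]]).as_matrix()   # x up slope
    return R
loc=np.array([[-40,30],[80,30],[80,-74],[-40,-74]])/1000.
def res(v):
    R=model(v); r=[]
    for p,C,rp in((T,CT,rT),(S,CS,rS)):
        P=proj(p,v[:3]+np.c_[loc,np.zeros(4)]@R.T); 
        d=[cv2.pointPolygonTest(P.astype(np.float32),tuple(c),True)-0.5 for c in C]
        r+=list(np.arctan(np.array(d)/1.0)*0.5)+list((proj(p,v[:3])[0]-rp)*5)
    return np.array(r)
x0=np.r_[tri([(T,rT),(S,rS)]),-0.1,0.3]
best=min((least_squares(res,np.r_[x0[:3],y,t]) for y in(-.2,-.05,.1) for t in(.22,.32,.42)),key=lambda s:s.cost)
v=best.x; print('glass: ring xyz',v[:3],'yaw,tilt',v[3:],'cost',best.cost, 'normal',model(v)[:,2])
for p,rp in((T,rT),(S,rS)): print(proj(p,v[:3])[0]-rp)
# disc
def disc(p,box):
    return blob(p,box,lambda g:((g.max(2)-g.min(2)<25)&(g.mean(2)>90)).astype(float))
dT=disc(T,(305,142,22,22));dS=disc(S,(342,174,22,20)); print('disc',dT,dS,tri([(T,dT),(S,dS)]),atz(T,dT,.046),atz(S,dS,.046))
# grip top corners & stand top corners from crop
g=[(198.9,192.8),(209.5,189.4),(212.3,197.9),(202.3,202.8)]
G=np.array([atz(T,q,.141) for q in g]);print('grip top',G[:,:2],G.mean(0))
e=[G[1]-G[0],G[2]-G[1],G[3]-G[2],G[0]-G[3]];print([ (round(np.degrees(np.arctan2(a[1],a[0])),1),round(np.linalg.norm(a),4)) for a in e])
st=[(197,188.8),(229.2,183),(201.4,220.1)]
G=np.array([atz(T,q,.06) for q in st]);print('stand',G[:,:2],(G[1]+G[2])/2);a=G[1]-G[0];print(np.degrees(np.arctan2(a[1],a[0])),np.linalg.norm(a),np.linalg.norm(G[2]-G[0]))
bT=(190+80/5.28,175+(466-375)/4.5);bS=(245+(384-264)/5.28,110+(411-375)/4.5);print('button',bT,bS,tri([(T,bT),(S,bS)]),atz(T,bT,.142),atz(S,bS,.142))
print('red top/base',atz(T,(155,205),.14),atz(T,(178,211),0.0))
E
python3 m.py
```

```text
ring px [423.1494 199.9147] [367.0649 268.3219] tri [ 0.5111 -0.2473  0.0857]
210 207 [409. 162.] [462. 217.] [347. 235.] [426. 306.]
glass: ring xyz [ 0.5112 -0.2471  0.0856] yaw,tilt [-0.05  0.42] cost 50.21967808845441 normal [-0.4073  0.0204  0.9131]
[-0.2799  0.3868]
[ 0.5262 -0.2547]
disc [315.5175 152.1958] [351.3448 182.7471] [0.6357 0.0114 0.0454] [0.6365 0.0111 0.046 ] [0.6344 0.0111 0.046 ]
grip top [[0.5093 0.2695]
 [0.5175 0.2463]
 [0.4983 0.2388]
 [0.4868 0.2604]] [0.503  0.2537 0.141 ]
[(np.float64(-70.5), np.float64(0.0246)), (np.float64(-158.7), np.float64(0.0205)), (np.float64(118.0), np.float64(0.0244)), (np.float64(22.1), np.float64(0.0242))]
stand [[0.5333 0.3011]
 [0.5495 0.2226]
 [0.4562 0.285 ]] [0.5028 0.2538 0.06  ]
-78.38783203412288 0.08006179355776732 0.07875498649941207
button (205.15151515151516, 195.22222222222223) (267.72727272727275, 118.0) [0.5034 0.2541 0.1445] [0.5039 0.2548 0.142 ] [0.5045 0.2572 0.142 ]
red top/base [0.48   0.3655 0.14  ] [0.4848 0.3662 0.    ]
```

```bash
python3 - <<'E'
s=open('m.py').read()
s=s.replace("best=min((least_squares(res,np.r_[x0[:3],y,t]) for","fit=lambda b:least_squares(lambda w:res(b+.01*(w-1)),np.ones(5),diff_step=.05)\nbest=min(((lambda b:(lambda f:(setattr(f,'x',b+.01*(f.x-1)),f)[1])(fit(b)))(np.r_[x0[:3],y,t]) for")
s=s[:s.index('# disc')]
s+='''
im=S['frame'].copy()
out=[]
for p,C,(x,y) in((T,CT,(385,150)),(S,CS,(330,232))):
    k=4.1; M=cv2.resize(p['frame'][y:y+90,x:x+95],None,fx=k,fy=k,interpolation=cv2.INTER_CUBIC)
    f=lambda q:((np.array(q)-(x,y)+.5)*k).astype(np.int32)
    cv2.polylines(M,[f(proj(p,v[:3]+np.c_[loc,np.zeros(4)]@model(v).T))],True,(0,0,255),1)
    a=np.linspace(0,6.3,40); cv2.polylines(M,[f(proj(p,v[:3]+np.c_[.0105*np.cos(a),.0105*np.sin(a),0*a]@model(v).T))],True,(0,0,255),1)
    out.append(M)
cv2.imwrite('pics/fit.png',np.hstack(out))
'''
open('m2.py','w').write(s)
E
python3 m2.py
```

```text
ring px [423.1515 199.9155] [367.0339 268.3715] tri [ 0.5111 -0.2473  0.0855]
210 235 [409. 162.] [462. 217.] [341. 235.] [426. 306.]
glass: ring xyz [ 0.5111 -0.2472  0.0857] yaw,tilt [-0.0181  0.4022] cost 53.22824241580578 normal [-0.3914  0.0071  0.9202]
[-0.2363  0.4502]
[ 0.5194 -0.2546]
```

View pics/fit.png

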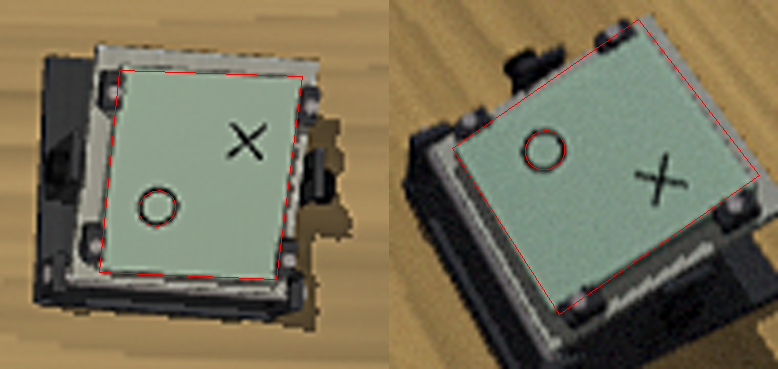

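>>> {"fn": "step_arm", "kwargs": {"increments": [[9.18,0,0,0,0,0,10],[9.18,0,0,0,0,0,20],[9.18,0,0,0,0,0,30],[9.18,0,0,0,0,0,43],[9.18,0,0,0,0,0,43]]}}

```text
time: 1.92
tool_pos: [0.2719, 0.5905, 0.2268]
eef_rot: [3.141, -0.0, 1.959]
contact_force: [-0.5, 0.9, 0.1]
gripper_width: 0.0917
```

>>> {"fn": "step_arm", "kwargs": {"increments": [[7,-4,0.9,0,0,0,0],[7,-10,2.2,0,0,0,0],[7,-16,3.5,0,0,0,0],[7,-22,4.8,0,0,0,0],[7,-28,6.1,0,0,0,0],[7,-34,7.4,0,0,0,0],[7,-38,8.3,0,0,0,0],[7,-39.9,8.7,0,0,0,0],[7,-39.9,8.7,0,0,0,0],[7,-39.9,8.7,0,0,0,0]]}}

```text
time: 3.18
tool_pos: [0.5023, 0.2565, 0.2267]
eef_rot: [-3.141, -0.001, 1.963]
contact_force: [0.3, 0.3, -0.5]
gripper_width: 0.0698
```

```bash
python3 - <<'E'
from h import *
np.set_printoptions(precision=4,suppress=True)
T=snap('top','top1.png');S=snap('side','side1.png')
t=[(414.3,166.1),(459.1,169.0),(452.2,218.6),(409.7,215.3)];s=[(392.1,238),(419.3,277.6),(371.7,306.9),(346.6,267.5)]
P=np.array([tri([(T,a),(S,b)]) for a,b in zip(t,s)]);print(P)
u=(P[0]+P[1]-P[2]-P[3])/2;w=(P[0]+P[3]-P[1]-P[2])/2;n=np.cross(u,w);n/=np.linalg.norm(n)
print(np.linalg.norm(u),np.linalg.norm(w),'n',n,'tilt',np.arccos(n[2]),np.arcsin(u[2]/np.linalg.norm(u)))
s=sensors.sense();print(s['tool_pos'],s['eef_rot'],s['qpos'],s['contact_force'])
c=lambda im,x,y,w,h,k: cv2.resize(im[y:y+h,x:x+w],(400,400),interpolation=cv2.INTER_CUBIC)
cv2.imwrite('pics/c1.png',np.hstack([c(T['frame'],160,150,100,100,4),c(S['frame'],220,60,100,100,4)]))
E
```

```text
[[ 0.5882 -0.2215  0.1123]
 [ 0.5822 -0.3262  0.1107]
 [ 0.4719 -0.3201  0.0751]
 [ 0.4767 -0.2185  0.0725]]
0.11720975128122052 0.1033002753534301 n [-0.3207  0.0215  0.9469] tilt 0.3272160510742584 0.3271097787316775
[0.5023 0.2565 0.2267] [-3.1414 -0.0011  1.9634] [-0.4059  0.3194 -0.1386  1.7792  0.0489  1.0464 -0.1694] [-0.3743  0.5631  0.1424]
```

View pics/c1.png

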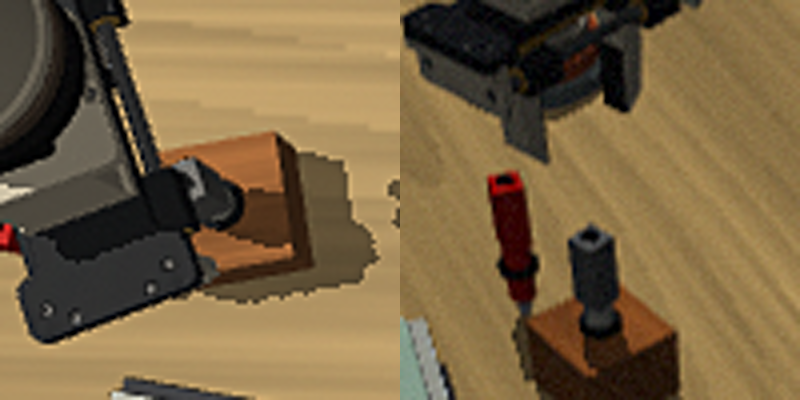

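The top view shows the gripper coming in over the stand. The side view shows the fingers (crop 525,130 and 620,90) still above and behind the grip (590,235), which is clear of the red probe (505,200). I'll go down now.

>>> {"fn": "step_arm", "kwargs": {"increments": [[7,0,0,0,0,0,0],[7,0,0,3,0,0,0],[7,0,0,6,0,0,0]]}}

```text
time: 3.65
tool_pos: [0.5036, 0.255, 0.1665]
eef_rot: [3.14, -0.0, 1.961]
contact_force: [-0.3, 0.6, -0.3]
gripper_width: 0.0701
```

```bash
cat > tilt.py <<'E'
from h import *
from scipy.optimize import least_squares
from scipy.spatial.transform import Rotation as Ro
from scipy.ndimage import map_coordinates
np.set_printoptions(precision=4,suppress=True)
T=viewer.camera('top');S=viewer.camera('side')
fT=cv2.imread('pics/top0.png').astype(float);fS=cv2.imread('pics/side0.png').astype(float)
Rm=lambda v:Ro.from_euler('ZY',[v[3],-v[4]]).as_matrix()
loc=np.array([[-40,30],[80,30],[80,-74],[-40,-74]])/1000.
edges=[(0,1),(1,2),(2,3),(3,0)] # +y, high, -y, low
v0=np.array([.5111,-.2472,.0857,-.018,.37])
obs=[]
for name,p,f in(('T',T,fT),('S',S,fS)):
    P=proj(p,v0[:3]+np.c_[loc,np.zeros(4)]@Rm(v0).T); cen=P.mean(0)
    gl=np.median(f[int(cen[1])-4:int(cen[1])+4,int(cen[0])-4:int(cen[0])+4].reshape(-1,3),0)
    for k,(a,b) in enumerate(edges):
        d=P[b]-P[a];L=np.linalg.norm(d);n=np.array([d[1],-d[0]])/L
        if n@(cen-P[a])>0:n=-n
        fr=np.linspace(.2,.8,60) if k in(0,2) else np.linspace(.1,.9,60)
        off=np.arange(-5,5,.1);pts=[]
        for s in fr:
            q=P[a]+d*s+off[:,None]*n
            col=np.stack([map_coordinates(f[:,:,c],[q[:,1],q[:,0]],order=1) for c in range(3)],1)
            e=np.linalg.norm(col-gl,axis=1); i=np.argmax(e>22)
            if i>0: pts.append([s,off[i]])
        pts=np.array(pts);
        m=np.abs(pts[:,1]-np.median(pts[:,1]))<1.0
        c=np.polyfit(pts[m,0],pts[m,1],1);print(name,'+y high -y low'.split()[k],'off@.2,.8',np.polyval(c,[.2,.8]),m.sum(),'sd',np.std(pts[m,1]-np.polyval(c,pts[m,0])))
        for s in(.2,.8): obs.append((p,k,s,P[a]+d*s+n*np.polyval(c,s),n))
rT=(423.15,199.92);rS=(367.03,268.37)
def res(v,sl=None):
    r=[]
    for p,k,s,q,n in obs:
        a,b=edges[k];A=v[:3]+np.c_[loc,np.zeros(4)]@Rm(v).T;Q=proj(p,A[[a,b]])
        d=Q[1]-Q[0];m=np.array([d[1],-d[0]])/np.linalg.norm(d); m*=np.sign(m@n)
        r.append((q-Q[0])@m)
    for p,q in((T,rT),(S,rS)): r+=list((proj(p,v[:3])[0]-q)*1.5)
    return np.array(r)
f=least_squares(res,v0,loss='soft_l1',f_scale=.5);v=f.x
print('v',v,'normal',Rm(v)[:,2]);print(res(v).round(2));print('sd',np.sqrt(np.diag(np.linalg.inv(f.jac.T@f.jac))*2*f.cost/15))
for t in(.3,.33,.36,.39,.42): g=least_squares(lambda u:res(np.r_[u,t]),v[:4]);print(t,g.cost)
E
python3 tilt.py
```

```text
T +y off@.2,.8 [-0.3665 -1.0368] 60 sd 0.2246099153873964
T high off@.2,.8 [ 0.1885 -0.7385] 60 sd 0.25417662407975594
T -y off@.2,.8 [-0.2192 -0.7974] 60 sd 0.2688746031541386
T low off@.2,.8 [-0.4277 -1.3323] 60 sd 0.3360169503788871
S +y off@.2,.8 [1.0586 0.5186] 49 sd 0.42575337121210877
S high off@.2,.8 [-0.7428 -1.5575] 21 sd 0.2266150722416681
S -y off@.2,.8 [-0.1461 -1.4305] 60 sd 0.15882174855058057
S low off@.2,.8 [ 0.3842 -0.6475] 60 sd 0.08247271635278824
v [ 0.5112 -0.2463  0.0858 -0.0405  0.3992] normal [-0.3884  0.0158  0.9214]
[-0.97 -0.78  0.17 -0.18 -0.71 -0.31 -0.76 -1.09  0.65  0.35 -0.99 -1.21
  0.09 -0.78 -0.1  -0.49 -0.91  0.56  0.53 -0.94]
sd [0.0011 0.001  0.0025 0.0198 0.0602]
0.3 6.081775933359235
0.33 5.519092523863841
0.36 5.155804219920497
0.39 5.000411421536261
0.42 5.077209617011704
```

```bash
cat > tilt2.py <<'E'
import os
exec(open('tilt.py').read().split("fT=cv2")[0].replace("T=viewer.camera('top');S=viewer.camera('side')",""))
import pickle
if not os.path.exists('avg.pkl'):
    D={}
    for n in('top','side'):
        F=[viewer.camera(n) for _ in range(10)];p=dict(F[0]);p['frame']=np.mean([q['frame'].astype(float) for q in F],0);D[n]=p
    pickle.dump(D,open('avg.pkl','wb'))
D=pickle.load(open('avg.pkl','rb'));T,S=D['top'],D['side']
exec("Rm=lambda v:Ro"+open('tilt.py').read().split("Rm=lambda v:Ro")[1].split("obs=[]")[0])
obs=[]
for name,p in(('T',T),('S',S)):
    f=p['frame'];f=f[:,:,1]-f[:,:,2] # green-red
    P=proj(p,v0[:3]+np.c_[loc,np.zeros(4)]@Rm(v0).T); cen=P.mean(0)
    for k,(a,b) in enumerate(edges):
        d=P[b]-P[a];L=np.linalg.norm(d);n=np.array([d[1],-d[0]])/L
        if n@(cen-P[a])>0:n=-n
        fr=np.linspace(.3,.7,40) if k in(0,2) else np.linspace(.12,.88,60)
        off=np.arange(-5,5,.1)
        prof=np.array([map_coordinates(f,[(q:=P[a]+d*s+off[:,None]*n)[:,1],q[:,0]],order=1) for s in fr])
        mp=np.median(prof,0)
        print(name,'+y high -y low'.split()[k],mp[::5].round(0).astype(int))
        pts=[]
        for s,pr in zip(fr,prof):
            gi=np.median(pr[:20]); 
            # steepest descent outward
            g=np.gradient(np.convolve(pr,np.ones(7)/7,'same'));g[:15]=0;g[-8:]=0
            i=np.argmin(g); pts.append([s,off[i]])
        pts=np.array(pts);m=np.abs(pts[:,1]-np.median(pts[:,1]))<1.2
        c=np.polyfit(pts[m,0],pts[m,1],1);print('   off',np.polyval(c,[.3,.7]),m.sum())
        for s in(.3,.7): obs.append((p,k,s,P[a]+d*s+n*np.polyval(c,s),n))
rT=(423.15,199.92);rS=(367.03,268.37)
def res(u):
    v=u[:5];r=[]
    for p,k,s,q,n in obs:
        sh=u[5:7]*50 if p is S else 0*u[5:7]
        a,b=edges[k];A=v[:3]+np.c_[loc,np.zeros(4)]@Rm(v).T;Q=proj(p,A[[a,b]])+sh
        d=Q[1]-Q[0];m=np.array([d[1],-d[0]])/np.linalg.norm(d); m*=np.sign(m@n)
        r.append((q-Q[0])@m)
    for p,q in((T,rT),(S,rS)): r+=list((proj(p,v[:3])[0]+(u[5:7]*50 if p is S else 0)-q)*1.5)
    return np.r_[r,u[5:7]*50*1.0]
f=least_squares(res,np.r_[v0,0,0],loss='soft_l1',f_scale=.5);v=f.x
print('v',v[:5],'shift px',v[5:]*50,'normal',Rm(v)[:,2]);print(res(v).round(2));print('sd',np.sqrt(np.diag(np.linalg.inv(f.jac.T@f.jac))*2*f.cost/15))
M=[]
for p,(x,y) in((T,(400,157)),(S,(336,228))):
    k=5;I=cv2.resize(p['frame'][y:y+85,x:x+ (70 if p is T else 90)].clip(0,255).astype(np.uint8),None,fx=k,fy=k,interpolation=cv2.INTER_NEAREST)
    cv2.polylines(I,[((proj(p,v[:3]+np.c_[loc,np.zeros(4)]@Rm(v).T)-(x,y)+.5)*k).astype(np.int32)],True,(0,0,255),1);M.append(I)
cv2.imwrite('pics/fit2.png',np.hstack(M))
E
python3 tilt2.py
```

```text
T +y [19 19 19 19 19 20 20 20 20 18 15 10  5  0 -2 -2 -2 -2 -2 -2]
   off [0.7689 0.7861] 40
T high [20 20 20 20 20 20 20 21 21 20 12  6 -1 -2 -2 -1  0  0  0 -5]
   off [ 0.4942 -0.0197] 50
T -y [20 20 20 20 20 20 21 21 21 18  9  1 -3 -3 -2 -2 -1 -1  0  0]
   off [ 0.2878 -0.2469] 39
T low [20 20 20 20 20 20 20 20 20 13  4  0 -2 -1 -1 -2 -4 -5 -4 -2]
   off [-0.0013 -0.5687] 60
S +y [24 24 24 24 25 25 25 22 17  9  4  1  1  1  0  0  0  0  0  0]
   off [-0.3888 -1.1196] 24
S high [ 24  24  24  24  24  24  23  17   9   3   1   2   3   3   0 -10 -21 -29
 -30 -30]
   off [3.0285 2.4515] 60
S -y [24 24 24 24 24 24 24 24 24 21 17 13 10  7  5  2  1  1  1  1]
   off [ 0.469 -0.604] 40
S low [25 25 25 24 24 24 24 24 25 25 22 14  6  1  1  1  1  2  2  2]
   off [0.8542 0.1425] 60
v [ 0.5123 -0.2468  0.0849 -0.0446  0.37  ] shift px [-0.2288  0.2321] normal [-0.3612  0.0161  0.9323]
[ 0.41  0.92  0.09  0.04  0.05  0.02 -0.03 -0.14 -0.25 -0.48  3.05  2.93
 -0.03 -0.51  0.42  0.2  -0.72 -0.02  0.98 -0.29 -0.23  0.23]
sd [0.0009 0.0011 0.0028 0.021  0.0572 0.0111 0.0155]
```

View pics/fit2.png

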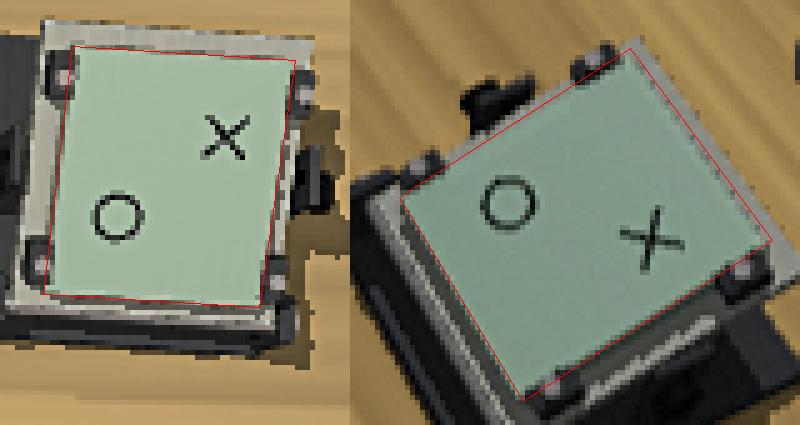

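```bash
python3 - <<'E'
s=open('tilt2.py').read()
a=s.index("            # steepest");b=s.index("        pts=np.array(pts);m")
for lev in(.5,.65,.8):
    t=s[:a]+f"            i=np.argmax(pr<{lev}*gi); pts.append([s,off[i]])\n"+s[b:]
    t=t.replace("        print(name,'+y","        0 and print(name,'+y").replace("    c=np.polyfit(pts[m,0],pts[m,1],1);print('   off',np.polyval(c,[.3,.7]),m.sum())","    c=np.polyfit(pts[m,0],pts[m,1],1)")
    print('LEVEL',lev);exec(t,{})
E
```

```text
LEVEL 0.5
v [ 0.5125 -0.2473  0.084  -0.0514  0.3189] shift px [-0.6798  0.1367] normal [-0.3131  0.0161  0.9496]
[ 0.49  0.41  0.04 -0.03  0.24 -0.05 -0.22 -0.27 -0.02  0.07 -0.04 -0.12
  0.19  0.16 -0.01 -0.12 -0.63 -0.03  0.5   0.09 -0.68  0.14]
sd [0.0004 0.0005 0.0012 0.0081 0.0243 0.0047 0.0064]
LEVEL 0.65
v [ 0.5126 -0.2473  0.0833 -0.0511  0.3249] shift px [-0.7421 -0.0294] normal [-0.3188  0.0163  0.9477]
[ 0.17  0.07 -0.1  -0.16  0.12 -0.13 -0.35 -0.43 -0.28 -0.27 -0.22 -0.31
 -0.23 -0.24 -0.22 -0.35 -0.73 -0.03  0.43  0.07 -0.74 -0.03]
sd [0.0005 0.0005 0.0013 0.0092 0.0282 0.0055 0.0068]
LEVEL 0.8
v [ 0.5126 -0.2476  0.0829 -0.0498  0.3215] shift px [-0.8165 -0.1897] normal [-0.3156  0.0157  0.9488]
[-0.09 -0.31 -0.26 -0.33 -0.04 -0.38 -0.52 -0.63 -0.52 -0.54 -0.4  -0.51
 -0.63 -0.66 -0.45 -0.62 -0.64 -0.    0.4   0.1  -0.82 -0.19]
sd [0.0008 0.0008 0.0021 0.0159 0.0505 0.009  0.0107]
```

>>> {"fn": "step_arm", "kwargs": {"increments": [[7,0,0,3,0,0,0],[7,0,0,6,0,0,0],[7,0,0,7.1,0,0,0],[7,0,0,7.1,0,0,0]]}}

```text
time: 5.25
tool_pos: [0.5033, 0.2539, 0.0952]
eef_rot: [-3.14, 0.0, 1.959]
contact_force: [-0.1, 0.4, 0.7]
gripper_width: 0.0699
```

>>> {"fn": "step_arm", "kwargs": {"increments": [[2,0,0,0,0,0,0],[2,0,0,0,0,0,0],[2,0,0,0,0,0,0],[2,0,0,0,0,0,0],[2,0,0,0,0,0,0],[2,0,0,0,0,0,0]], "newtons": 30}}

```text
time: 6.0
tool_pos: [0.5039, 0.2541, 0.0958]
eef_rot: [3.141, -0.0, 1.959]
contact_force: [0.8, -0.5, 0.2]
gripper_width: 0.0242
```

>>> {"fn": "step_arm", "kwargs": {"increments": [[2,0,0,-1,0,0,0],[2,0,0,-3,0,0,0],[2,0,0,-6,0,0,0],[2,0,0,-9,0,0,0],[2,0,0,-11,0,0,0],[2,0,0,-11,0,0,0]]}}

```text
time: 6.75
tool_pos: [0.5043, 0.2545, 0.2076]
eef_rot: [3.139, -0.0, 1.959]
contact_force: [-0.1, 0.9, -1.3]
gripper_width: 0.0241
```

```bash
python3 - <<'E'
from h import *
np.set_printoptions(precision=4,suppress=True)
T=snap('top','top2.png');S=snap('side','side2.png')
s=sensors.sense();print(s['tool_pos'],s['eef_rot'],s['contact_force'],s['gripper_width'])
R=cv2.Rodrigues
from scipy.spatial.transform import Rotation as Ro
tip=s['tool_pos']+Ro.from_euler('xyz',s['eef_rot']).apply([0,0,.0805])
print('tip',tip,proj(T,tip),proj(S,tip))
for p in(T,S): print([(r['position'],r['conf']) for r in spotter.landmark_of(p,'probe_tip')[:3]])
q=proj(S,tip)[0].astype(int)
M=S['frame'][q[1]-90:q[1]+40,q[0]-80:q[0]+50].copy();M[90,80]=(0,0,255)
cv2.imwrite('pics/c2.png',cv2.resize(M,None,fx=4.5,fy=4.5,interpolation=cv2.INTER_NEAREST))
E
```

```text
[0.503  0.2537 0.2052] [-3.1404  0.0001  1.9594] [-0.1839 -0.3058 -2.7823] 0.024015452783226542
tip [0.5029 0.2536 0.1247] [[207.8976 196.9617]] [[268.2728 123.8591]]
[]
[]
```

View pics/c2.png

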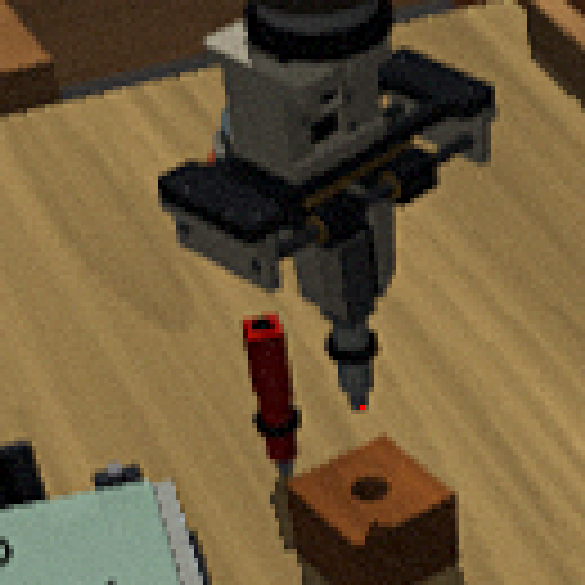

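The red marker for the computed tip sits on the real tip (crop 361,407), so camera and arm agree. The red probe and the stand have not moved. Next I'll move over the disc.

>>> {"fn": "step_arm", "kwargs": {"increments": [[2,-2,0.2,0,0,0,0],[2,-6,0.7,0,0,0,0],[2,-11,1.2,0,0,0,0],[2,-16,1.8,0,0,0,0],[2,-21,2.4,0,0,0,0],[2,-25,2.8,2,0,0,0],[2,-27.5,3.1,4,0,0,0],[2,-27.5,3.1,6,0,0,0],[2,-27.5,3.1,6,0,0,0],[2,-27.5,3.1,6,0,0,0]]}}

```text
time: 8.2
tool_pos: [0.6363, 0.0134, 0.1458]
eef_rot: [3.142, -0.001, 1.962]
contact_force: [0.3, -0.3, -2.0]
gripper_width: 0.0238
```

```bash
cat > st.py <<'E'
from h import *
from scipy.spatial.transform import Rotation as Ro
np.set_printoptions(precision=4,suppress=True)
def st(n=8):
    P=[];F=[];M=[]
    for i in range(n):
        p=viewer.camera('side' if i%2 else 'top'); 
        s=sensors.sense();P.append(s['tool_pos']);F.append(s['contact_force']);M.append(Ro.from_euler('xyz',s['eef_rot']))
    P=np.array(P);F=np.array(F);R=Ro.concatenate(M).mean()
    print('t',s['time'],'pos',P.mean(0),'sd',P.std(0),'F',F.mean(0),'sd',F.std(0),'w',s['gripper_width'],'rot',R.as_euler('xyz'),'tip',P.mean(0)+R.apply([0,0,.0805]))
    print(R.as_matrix())
    return P.mean(0),R
E
python3 - <<'E'
from st import *
pos,R=st()
T=snap('top');S=snap('side')
q=proj(S,pos+R.apply([0,0,.0805]))[0].astype(int)
print(q)
M=S['frame'][q[1]-50:q[1]+30,q[0]-40:q[0]+40].copy()
cv2.imwrite('pics/c3.png',cv2.resize(M,None,fx=7,fy=7,interpolation=cv2.INTER_CUBIC))
E
```

```text
t 8.6 pos [0.6369 0.0122 0.1466] sd [0.0001 0.0006 0.0002] F [ 0.2976  0.3229 -1.734 ] sd [0.3888 0.5796 0.5696] w 0.02386640292275445 rot [3.1402 0.0002 1.9605] tip [0.637  0.0122 0.0661]
[[-0.3799  0.925   0.0013]
 [ 0.925   0.3799  0.0004]
 [-0.0002  0.0014 -1.    ]]
[352 177]
```

View pics/c3.png

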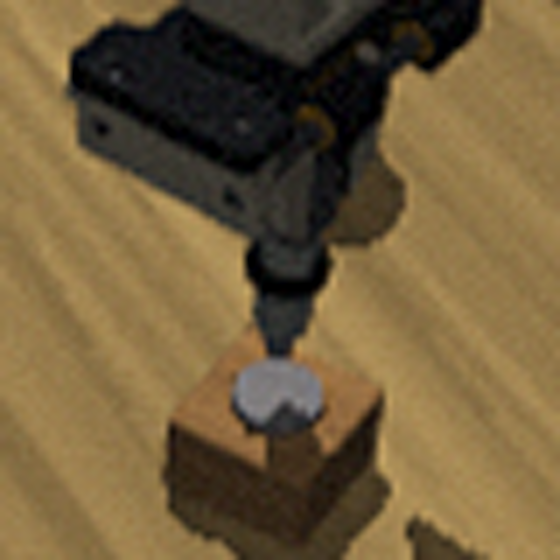

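The side view shows the tip (crop 280,350) just above the disc centre (280,395), and upright. I'll press down in stages.

>>> {"fn": "step_arm", "kwargs": {"increments": [[2,0,0,1,0,0,0],[2,0,0,1.8,0,0,0],[2,0,0,2.1,0,0,0],[2,0,0,2.3,0,0,0],[2,0,0,2.3,0,0,0]]}}

```text
time: 9.32
tool_pos: [0.6361, 0.0112, 0.1226]
eef_rot: [-3.141, -0.0, 1.959]
contact_force: [-1.2, -0.2, -0.3]
gripper_width: 0.0242
```

```bash
python3 -c "
from st import *
st(8)"
```

```text
t 9.725 pos [0.6365 0.0113 0.1229] sd [0.0001 0.     0.0001] F [-1.505   0.0566  0.1195] sd [0.3675 0.6692 0.3964] w 0.024074333419906425 rot [-3.1415 -0.      1.9593] tip [0.6365 0.0113 0.0424]
[[-0.3788  0.9255 -0.0001]
 [ 0.9255  0.3788  0.    ]
 [ 0.     -0.0001 -1.    ]]
```

Contact is at the expected height: 3.6 mm in, with 1.85 N measured against about 2.0 N expected. I'll go to half way and hold.

>>> {"fn": "step_arm", "kwargs": {"increments": [[2,0,0,0.13,0,0,0],[2,0,0,0.13,0,0,0],[2,0,0,0.13,0,0,0],[2,0,0,0.13,0,0,0],[2,0,0,0.13,0,0,0],[2,0,0,0.13,0,0,0],[2,0,0,0.13,0,0,0],[2,0,0,0.13,0,0,0],[2,0,0,0.13,0,0,0]]}}

```text
time: 10.85
tool_pos: [0.6367, 0.0113, 0.1215]
eef_rot: [3.141, 0.0, 1.959]
contact_force: [-0.3, -0.4, 0.9]
gripper_width: 0.0241
```

```bash
python3 -c "
from st import *
st(8)"
```

```text
t 11.25 pos [0.6366 0.0113 0.1214] sd [0. 0. 0.] F [-0.7928 -0.1638  0.782 ] sd [0.3813 0.501  0.4458] w 0.023845141950326262 rot [3.1414 0.     1.9593] tip [0.6366 0.0113 0.0409]
[[-0.3788  0.9255  0.0001]
 [ 0.9255  0.3788  0.    ]
 [-0.      0.0001 -1.    ]]
```

>>> {"fn": "step_arm", "kwargs": {"increments": [[2,0,0,-1,0,0,0],[2,0,0,-4,0,0,0],[2,0,0,-8,0,0,0],[2,0,0,-12,0,0,0],[2,0,0,-14,0,0,0],[2,0,0,-14,0,0,0]]}}

```text
time: 12.0
tool_pos: [0.6378, 0.0114, 0.2639]
eef_rot: [3.137, 0.001, 1.959]
contact_force: [-0.3, -0.7, -2.8]
gripper_width: 0.0241
```

```bash
python3 - <<'E'
from st import *
pos,R=st(4)
print(sensors.sense()['qpos'])
# target: axis z_tool=-n
v=np.array([.5125,-.2473,.0838,-.0505,.322])
G=Ro.from_euler('ZY',[v[3],-v[4]]).as_matrix();n=G[:,2]
# minimal rotation bringing tool z to -n
z=R.as_matrix()[:,2];ax=np.cross(z,-n);an=np.arcsin(np.linalg.norm(ax));ax/=np.linalg.norm(ax)
for extra in(0,):
    Rg=Ro.from_rotvec(ax*an)*R
    print('rel rotvec deg (tool)',np.degrees((R.inv()*Rg).as_rotvec()))
for h in(.06,.015):
    tcp=v[:3]+n*(.0805+h);print(h,tcp,'shift cm in tool',R.inv().apply(tcp-pos)*100)
print(Rg.as_matrix(),Rg.as_euler('xyz'))
E
```

```text
t 12.2 pos [0.636  0.0113 0.2606] sd [0.0005 0.0001 0.0009] F [-0.3292  0.2043 -2.2352] sd [0.5219 0.3091 0.1389] w 0.023921775133879195 rot [-3.1405 -0.0005  1.9594] tip [0.6359 0.0113 0.1801]
[[-0.3789  0.9254 -0.0012]
 [ 0.9254  0.3789  0.    ]
 [ 0.0005 -0.0011 -1.    ]]
[-0.038   0.415  -0.0297  1.5616  0.0129  1.1681  0.3183]
rel rotvec deg (tool) [-16.7634  -7.8703  -0.    ]
0.06 [ 0.4681 -0.2451  0.2171] shift cm in tool [-17.3672 -25.2444   4.3692]
0.015 [ 0.4823 -0.2458  0.1744] shift cm in tool [-17.9746 -23.9507   8.6362]
[[-0.3571  0.879   0.3161]
 [ 0.9243  0.3812 -0.016 ]
 [-0.1345  0.2864 -0.9486]] [2.8483 0.1349 1.9394]
```

The zero is done: 5.1 mm in, about 2.5 N, held for over 1.5 s. Now I'll move over to the glass while tilting.

>>> {"fn": "step_arm", "kwargs": {"increments": [[2,-2,-3,0,0,0,0],[2,-5,-7,0,-3,-1.4,0],[2,-8,-11,0.5,-6,-2.8,0],[2,-11,-15,1.5,-9,-4.2,0],[2,-14,-19.5,2.5,-12,-5.6,0],[2,-16.5,-23,4,-15,-7,0],[2,-17.6,-24.7,5.5,-16.8,-7.9,0],[2,-17.6,-24.7,6.3,-16.8,-7.9,0],[2,-17.6,-24.7,6.3,-16.8,-7.9,0],[2,-17.6,-24.7,6.3,-16.8,-7.9,0],[2,-17.6,-24.7,6.3,-16.8,-7.9,0]]}}

```text
time: 13.58
tool_pos: [0.4758, -0.2444, 0.1989]
eef_rot: [2.846, 0.136, 1.941]
contact_force: [-0.7, 0.5, -1.8]
gripper_width: 0.0236
```

```bash
cat > rel.py <<'E'
from st import *
v=np.array([.5125,-.2473,.0838,-.0505,.322]);G=Ro.from_euler('ZY',[v[3],-v[4]]).as_matrix()
def rel(n=6):
    pos,R=st(n);tip=pos+R.apply([0,0,.0805])
    print('tip in ring frame mm',1000*G.T@(tip-v[:3]),'axis err deg',np.degrees(np.arccos(-R.as_matrix()[:,2]@G[:,2])),'tool axes in ring frame\n',G.T@R.as_matrix())
    return pos,R,tip
E
python3 - <<'E'
from rel import *
pos,R,tip=rel()
print(sensors.sense()['qpos'])
T=snap('top');S=snap('side')
M=[]
for p in(S,T):
    q=proj(p,v[:3])[0].astype(int)
    I=p['frame'][q[1]-50:q[1]+40,q[0]-45:q[0]+45].copy();M.append(cv2.resize(I,(396,396),interpolation=cv2.INTER_CUBIC))
    print(q,proj(p,tip),proj(p,v[:3]))
cv2.imwrite('pics/c4.png',np.hstack(M))
E
```

```text
t 13.875 pos [ 0.4751 -0.2448  0.1987] sd [0.0003 0.0002 0.0001] F [ 0.0649 -0.3051 -1.8909] sd [0.278  0.3872 0.3636] w 0.02397238260528035 rot [2.8462 0.1362 1.94  ] tip [ 0.5008 -0.2461  0.1224]
[[-0.3576  0.8779  0.3184]
 [ 0.924   0.3821 -0.0161]
 [-0.1358  0.2884 -0.9478]]
tip in ring frame mm [ 1.0436  0.5898 40.3617] axis err deg 0.13998714966980488 tool axes in ring frame
 [[-0.426   0.9047  0.0024]
 [ 0.9047  0.426  -0.    ]
 [-0.0011  0.0022 -1.    ]]
[ 0.4429  0.1397  0.089   2.1338 -0.2862  0.5976  1.1335]
[368 268] [[365.0445 260.6813]] [[368.0425 268.3362]]
[422 199] [[427.28   202.2825]] [[422.7229 199.9056]]
```

View pics/c4.png

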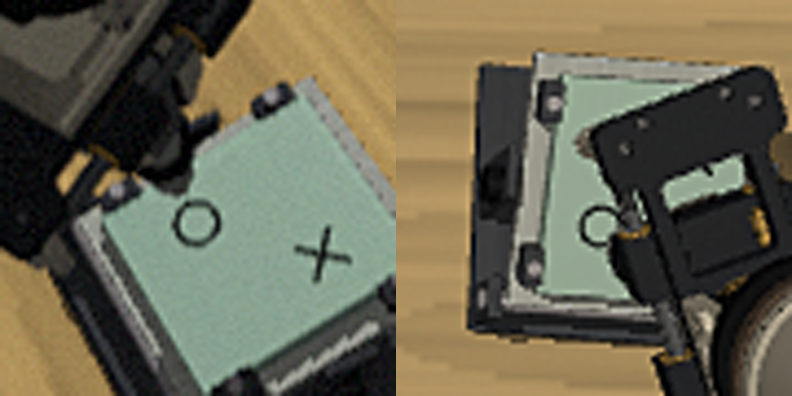

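Side view: the tip is above and left of the ring at about crop (178,188), with the ring at (197,223) where I predicted it. The top view is blocked by the gripper. I'll go to about 10 mm above the glass with a small correction and check again.

>>> {"fn": "step_arm", "kwargs": {"increments": [[2,0,-0.06,1,0,0,0],[2,0,-0.12,2.2,0,0,0],[2,0,-0.12,3,0,0,0],[2,0,-0.12,3,0,0,0],[2,0,-0.12,3,0,0,0]]}}

```text
time: 14.6
tool_pos: [0.4831, -0.2461, 0.1695]
eef_rot: [2.847, 0.136, 1.939]
contact_force: [-0.3, 0.2, -2.5]
gripper_width: 0.024
```

```bash
python3 - <<'E'
from rel import *
pos,R,tip=rel()
S=snap('side')
q=proj(S,v[:3])[0].astype(int);print(q,proj(S,tip))
I=S['frame'][q[1]-45:q[1]+25,q[0]-45:q[0]+45]
cv2.imwrite('pics/c5.png',cv2.resize(I,(720,560),interpolation=cv2.INTER_CUBIC))
E
```

```text
t 14.9 pos [ 0.4833 -0.2463  0.17  ] sd [0.     0.     0.0001] F [-0.2623  0.0167 -1.6047] sd [0.2434 0.5228 0.6187] w 0.023653325863627256 rot [2.8461 0.1363 1.939 ] tip [ 0.5089 -0.2476  0.0937]
[[-0.3566  0.8783  0.3185]
 [ 0.9243  0.3812 -0.0165]
 [-0.1359  0.2885 -0.9478]]
tip in ring frame mm [-0.2727 -0.4741 10.4841] axis err deg 0.14847049076791846 tool axes in ring frame
 [[-0.4251  0.9052  0.0026]
 [ 0.9052  0.4251 -0.0004]
 [-0.0015  0.0021 -1.    ]]
[368 268] [[367.219  266.7769]]
```

View pics/c5.png

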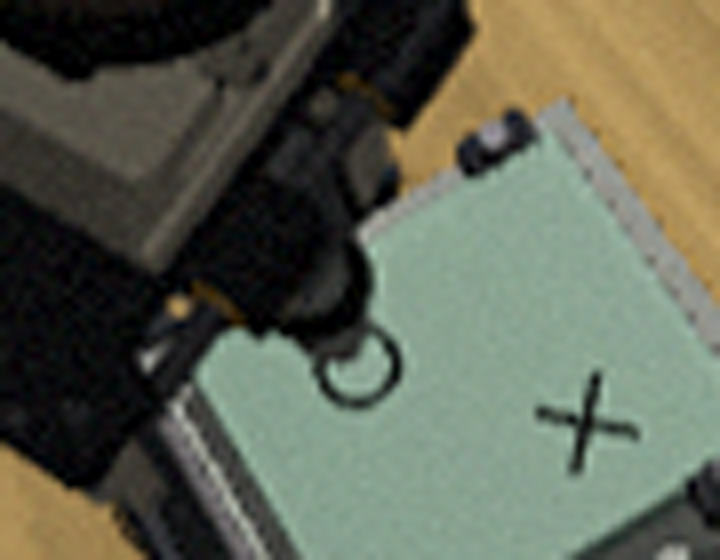

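Side view: the tip is at crop (340,350), just above the ring centre (358,367). It looks slightly left of prediction, so I'm adding a small shift of under 2 mm. Then I'll approach in steps, watching the force.

>>> {"fn": "step_arm", "kwargs": {"increments": [[2,-0.15,0.08,0,0,0,0],[2,-0.15,0.08,0.5,0,0,0],[2,-0.15,0.08,0.9,0,0,0],[2,-0.15,0.08,1.1,0,0,0],[2,-0.15,0.08,1.3,0,0,0],[2,-0.15,0.08,1.3,0,0,0]]}}

```text
time: 15.7
tool_pos: [0.4884, -0.2474, 0.1576]
eef_rot: [2.847, 0.136, 1.939]
contact_force: [-0.5, 0.2, 0.4]
gripper_width: 0.0239
```

```bash
python3 - <<'E'
from rel import *
pos,R,tip=rel(16)
E
```

```text
t 16.5 pos [ 0.4884 -0.2474  0.1577] sd [0. 0. 0.] F [-0.902   0.3884 -0.0237] sd [0.3845 0.5206 0.4825] w 0.024158994540839952 rot [2.8466 0.1358 1.9391] tip [ 0.514  -0.2487  0.0814]
[[-0.3567  0.8785  0.3179]
 [ 0.9243  0.3812 -0.0162]
 [-0.1354  0.2881 -0.948 ]]
tip in ring frame mm [ 0.7477 -1.2915 -2.7432] axis err deg 0.11133089418226862 tool axes in ring frame
 [[-0.4251  0.9052  0.0019]
 [ 0.9052  0.4251 -0.0001]
 [-0.0009  0.0017 -1.    ]]
```

>>> {"fn": "step_arm", "kwargs": {"increments": [[2,0,0,0.1,0,0,0],[2,0,0,0.17,0,0,0],[2,0,0,0.17,0,0,0],[2,0,0,0.17,0,0,0],[2,0,0,0.17,0,0,0]]}}

```text
time: 17.12
tool_pos: [0.489, -0.2474, 0.1561]
eef_rot: [2.847, 0.136, 1.939]
contact_force: [-2.1, 0.1, 0.4]
gripper_width: 0.0239
```

```bash
python3 - <<'E'
from rel import *
pos,R,tip=rel(30)
S=snap('side')
q=proj(S,v[:3])[0].astype(int)
I=S['frame'][q[1]-45:q[1]+45,q[0]-45:q[0]+75]
cv2.imwrite('pics/c6.png',cv2.resize(I,(800,600),interpolation=cv2.INTER_CUBIC))
E
```

```text
t 18.625 pos [ 0.489  -0.2474  0.1561] sd [0. 0. 0.] F [-1.4501  0.6997  0.5298] sd [0.4591 0.5753 0.4039] w 0.023796213655426418 rot [2.8466 0.1358 1.9391] tip [ 0.5146 -0.2487  0.0798]
[[-0.3567  0.8785  0.3179]
 [ 0.9243  0.3812 -0.0162]
 [-0.1354  0.2881 -0.948 ]]
tip in ring frame mm [ 0.7746 -1.309  -4.4876] axis err deg 0.11211617266731978 tool axes in ring frame
 [[-0.4251  0.9052  0.002 ]
 [ 0.9052  0.4251 -0.0001]
 [-0.0009  0.0017 -1.    ]]
```

View pics/c6.png

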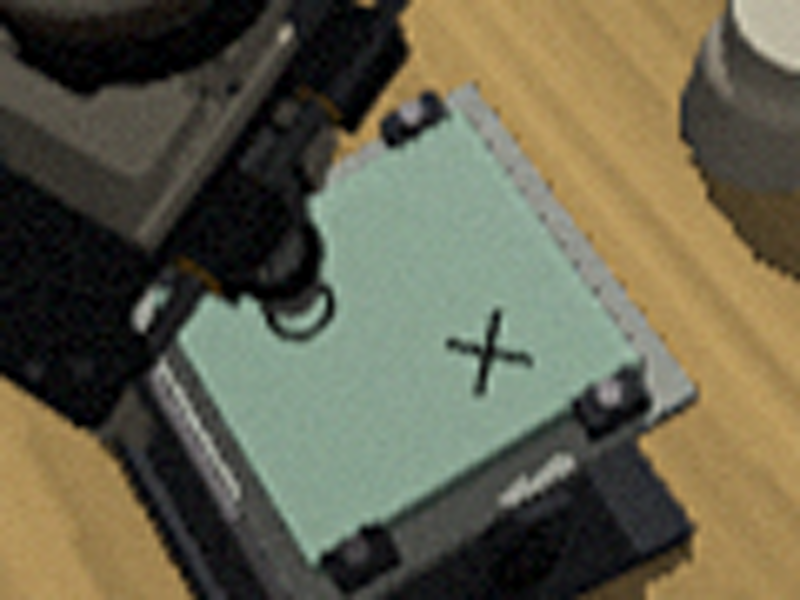

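The side view shows the plunger end standing inside the ring (ring centre at crop (300,305)). Cradle, clamps and jar are unmoved. Handing in.

```bash
python3 -c "
from station import ctrl,sensors
print(ctrl.finish_job(),sensors.sense()['time'])"
```

```text
the job is handed in; nothing more can be done
the job is handed in; nothing more can be done
```

I lifted the grey probe from its stand and zeroed it upright on the steel disc. It is now held pressed inside the ring on the smallest cradle's glass, and I handed the job in at about 18.6 s. The hand-in reports no verdict.

- **Zeroing:** the tip was about 5.1 mm in at about 2.5 N, for more than 1.5 s.
- **On the glass:** position puts the tip about 4.5 to 5.1 mm in. Force reads about 2.6 N, or about 5.6 mm. Both are near half way and clear of the 10 mm stop. The tip is about 1.5 mm from the estimated ring centre, against 9 mm to the ring's inner edge.
- **Bystanders:** the last pictures show the ring and cradle where they were, and the jar and red probe not visibly moved. I did not check the tumbler or the stone again.

**Where the checks disagreed:**
- **Tilt:** my first fits gave about 0.40 rad. Averaged pictures with cleaner edge detection, and a separate corner measurement, gave about 0.32 to 0.33. I used 0.322. The tool is within 0.2° of that, but the true tilt could differ by 1 to 2°.
- **Tip position:** in the side view the tip appeared about 1.5 pixels off its computed place. I allowed for this with a shift of under 2 mm.

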